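# Reset the grind collar and try the grinder

## Robot

A 6-joint arm with a two-finger parallel gripper is mounted at the origin on the work surface. World frame = base frame: x ahead of the robot, y to its left, z up, the work surface at z = 0. Lengths are in m, angles in rad, forces in N, time in s.
With the tool pointing down it reaches from about 0.275 to 0.725 m from the base axis. Payload 5.6 kg.
Tool frame: the origin (TCP) lies on the centre line of the jaws, within the pads' length; the fingertips stand 14 mm ahead of it and the grasp point (between the pads) lies 5 mm behind it; y points along the fingers, x is the direction in which the jaws open and shut, and the axes are right-handed (so a half turn about y gives the same grasp; the last joint's range is limited). The gripper opens to 85 mm and grips with 20 to 120 N. Pads are 22 mm wide; open, the fingers measure 114 mm over their backs; the gripper's body (76 mm by 85 mm) begins 54 mm behind the grasp point. The pads swing forward as they close: fully open they stand 13 mm farther back than shut.
Start: joints at [-1.043, 0.255, 0.108, 0, -1.424, -0.285], TCP at [0.132, -0.534, 0.245] pointing down, gripper open.
Joint ranges: [-2.95, 2.95], [-1.21, 1.97], [-1.09, 1.5], [-2.87, 1.71], [-2.94, -0.07], [-3.05, 3.05]. Speed limits (rad/s): [2.57, 2.57, 3.14, 3.14, 3.14, 3.14].

## Interface

Orientations are given as a 3x3 rotation matrix whose columns are the frame's x, y, z axes.
In Python, from rig import manip gives the robot as it stands.
- The arm moves only by the tool drive_tool, never from a script. Its argument "steps" is a list of rows, each a list of 7 numbers: the shift along the tool's x, y, z in mm, then the turn, a rotation vector about the tool's x, y, z in rad, then the closure, from 0 (fully open) to 1 (shut). In form: [[tx, ty, tz, wx, wy, wz, jaw], ...]. A call has exactly 8 rows; each row is the pose to reach, as a shift and turn from the pose commanded when the call began, along the tool's axes at that moment; what a row does not reach only later rows make up. A row lasts 1/8 s, in which the tool goes at most 62.5 mm and 10.7 degrees, less where a joint would pass 70% of its speed; a pose out of reach is approached as far as the arm can. A call with a gripper value outside its range is refused whole. The fingers move at their own pace and stop on an object; "squeeze" is the grip in N (left out, the last holds). Time passes only in rows, so rows that repeat a pose let the fingers close, or fill a call up. It gives the time, the measured TCP pose, the force and the opening at its end, in the units of the state.
- manip.sense(): the state, without advancing time (a new reading comes with each control period).
- manip.read_camera(name): name is "side" or "top"; returns a dict with "image" (420x560x3 uint8, red, green, blue), "camera_matrix" (3x3 intrinsics, pixels), "origin" and "orientation" of the camera in the world. Camera axes: x right, y down, z forward; pixel columns grow to the right and rows downward; lengths in m; the calibration is good to about 2 mm. A picture is of the moment at which its call begins. There is no depth.
- manip.sign_off(): hands the job in, once; it reports no verdict.
Trained networks look in a picture, given as the dict that the camera call returned (one of the last four; its "shot" number tells which), for a name from the list of things; names that differ only in an ending like _2 or _b are one class to them, and where a whole thing is asked for, a point or a joint stands for the part that bears it (a point fixed in the world has none). Each returns a list of dicts, best first, with "conf" (0 to 1); they miss things now and then, are a little off and sometimes report something else, mostly with a low value. They report only what shows in the picture. A call takes as long as a camera call.
- manip.regions_of(name, picture): "region" (420x560 bool, what is visible of it) and "bbox" ([left, top, width, height] in pixels, round what is visible of it).
- manip.landmark_of(name, picture): "pixel" ([column, row] in pixels: a listed point, or the origin of a listed thing).
The state is a dict: "clock": time; "joints": joint angles; "qd": joint speeds; "joint_torque": joint torques, N m; "eef_pos": TCP position; "eef_rot": TCP orientation; "ft_force": force on the tool from outside, world axes, zero at the start; "moment": the same for the moment, N m; "width": opening from 0.0 (shut) to 1.0 (fully open).
Only numpy, scipy, OpenCV 4.12 (cv2) and the standard library are available. Lean on these libraries where they do the work, as an engineer would, in place of code of your own. Each camera call takes 0.05 s, during which the arm holds its last target.

## Task

The coffee grinder has been cleaned and its collar left wide open: push the finger stud round gently with a fingertip, without gripping it, until the white index mark on the collar lines up with the one long line on the scale ring. Then press the start button on the grinder's nose fully down with a fingertip and let it come up again, leaving the collar on its line. Do not disturb the cup, the tamper and the other things standing around.

Things in the scene. Friction and masses are not known exactly. Their poses are not given: they have to be found in the camera images.
- grinder: grey coffee grinder bolted to the table, hopper off, foot 275 x 190 mm. Origin at table height on the collar's vertical axis; x points from the spout to the rear, z up. Its flat top (deck) is 174 mm up and reaches from 70 mm in front of (-x) to 115 mm behind the axis, 180 mm wide; the 120 mm wide nose, spout below and start button on top, continues the deck to 160 mm in front of the axis.
- collar: dark steel adjusting collar; origin on its vertical axis 182 mm above the table, x away from its index mark, z up. Turns 1.0 rad clockwise to 1.7 rad counter-clockwise of the spout; needs 0.22 N m (5 N at the stud), stays where left. Its ribbed rim, 112 mm wide, has a flat top 200 mm above the table, 20 mm broad round an open throat 72 mm wide, 12 mm deep; below it a 136 mm flange, top at 186 mm.
- index_mark (a point): outer end of the index mark, a white line 5 mm wide running radially over the collar's rim and flange; this point is at the flange's edge, 69 mm from the collar's axis, 182 mm above the table. It starts counter-clockwise (seen from above) of the long line, so the collar has to be turned clockwise.
- long_line (a point): inner end of the target line, 69 mm from the collar's axis, 182 mm above the table: the one long broad black line (18.5 x 5 mm, radial) among short thin ones (7 x 1.6 mm, 0.145 rad apart) on the fixed aluminium scale ring (176 mm wide, top at 182 mm) round the collar. The ring is clamped at an angle that differs from machine to machine.
- stud (a point): centre of the finger stud, a bright metal upright peg 15 mm in diameter, 30 mm tall (200 to 230 mm above the table), fixed on the collar's rim 46 mm from the collar's axis, a quarter turn counter-clockwise (seen from above) from the index mark; this point is half-way up, 215 mm above the table. A fingertip can stand beside it, above the rim.
- start_button (a joint): travel (m) of the start button: 0 up, 0.006 fully down; it springs back. About 1.5 N starts to move it, 5 N holds it fully down.
- start_button_top (a point): centre of the top face of the start button, a round aluminium button 24 mm in diameter in a dark housing 40 mm wide on the nose, 118 mm in front of the collar's axis. The face is 196 mm above the table when up and moves straight down.
- dosing_cup: steel cup with a handle, 58 mm wide, 48 mm high, on the grinder's tray under the spout; origin under its centre; leave alone
- tamper: steel coffee tamper, 58 mm wide, 90 mm tall, standing left of the grinder; origin under its centre; leave alone
- portafilter: steel filter holder, 68 mm wide, 34 mm high, with a black handle (200 mm overall) along its -x, lying right of the grinder; origin under the bowl's centre; leave alone
- hopper: clear bean hopper, upside down on its black lid, 152 mm wide, 177 mm tall; origin under its centre; leave alone
- moka_pot: eight-sided aluminium stove-top pot, 92 mm wide, 169 mm tall, handle along its +x; origin under its centre; leave alone
- milk_jug: steel milk jug, 90 mm wide, 105 mm tall, handle along its +x; origin under its centre; leave alone
- mug: white mug, 80 mm wide, 92 mm tall, handle along its +y; origin under its centre; leave alone

How it is judged:
On the way, in this order (a step that is already met when the one before it is completed fails the run):
1. the collar rests with its index mark on the long line (within 4 mm) (horizontal distance between index_mark and long_line below 0.004 m and angular speed of collar below 0.05 rad/s), for 0.3 s.
2. the start button is pressed down (value of joint start_button above 0.0045 m and horizontal distance between index_mark and long_line below 0.004 m), for 0.05 s.
At the end, for the whole second after the job is handed in: The index mark stands within 4 mm of the long line (so that the two 5 mm wide marks still overlap) with the collar at rest, and the start button, once pressed at least 4.5 mm down after that, is up again (all of step 1 and value of joint start_button below 0.001 m); the robot touches nothing.
It fails at once if the start button was pressed while the collar was off its line (value of joint start_button above 0.003 m and not (horizontal distance between index_mark and long_line below 0.006 m)).
It fails at once if the collar or its stud was gripped or pushed hard (over 30 N) (contact force between the fingers and collar above 30 N).
It fails at once if a thing standing around was lifted, carried or disturbed (moved over 20 mm) (distance of any of dosing_cup, tamper, portafilter, hopper, moka_pot, milk_jug, mug from where it was at the start of the episode above 0.02 m).
It also fails if it takes over 43 s, if anything falls off the work surface, if the arm or the gripper's body presses on something with over 40 N, if the wrist force passes 120 N, or if a joint passes its speed limit or range.

## Working session

There is one attempt and no reset: what is moved stays moved. The work goes in short steps, Python scripts to look and compute and a tool call to move; the robot and the scene stay as the last step left them, time stands still between calls to the robot, and variables do not carry over. Pictures are saved under pics/ and viewed, and the job is handed in when it is done.

Besides the shell and the picture viewer there is one more tool, called by a JSON object that holds its "api" and its "payload", one argument or row to a line. drive_tool: Moves the arm, as the interface text tells. Its arguments: {"type":"object","properties":{"steps":{"type":"array"},"squeeze":{"type":"number"}},"required":["steps"]}

```bash
mkdir -p pics; ls
cat > h.py <<'E'
from rig import manip
import numpy as np, cv2
def shot(name,fn=None):
    p=manip.read_camera(name)
    if fn: cv2.imwrite('pics/'+fn,cv2.cvtColor(p['image'],cv2.COLOR_RGB2BGR))
    return p
def toz(p,px,z):
    K=np.array(p['camera_matrix']);R=np.array(p['orientation']);o=np.array(p['origin'])
    d=R@np.linalg.solve(K,[px[0],px[1],1.]); return o+d*(z-o[2])/d[2]
def proj(p,X):
    K=np.array(p['camera_matrix']);R=np.array(p['orientation']);o=np.array(p['origin'])
    c=K@(R.T@(np.array(X)-o)); return c[:2]/c[2]
E
python3 - <<'E'
from h import *
np.set_printoptions(precision=4,suppress=True)
s=manip.sense();print({k:s[k] for k in('clock','eef_pos','eef_rot','ft_force','width')})
for n in('top','side'):
    p=shot(n,n+'1.png');print(n,p['origin'],p['orientation'],p['camera_matrix'])
    for nm,z in(('collar',.182),('index_mark',.182),('long_line',.182),('stud',.215),('start_button_top',.196),('grinder',0)):
        for r in manip.landmark_of(nm,p)[:2]:print(nm,r['pixel'],r['conf'],toz(p,r['pixel'],z))
E
```

```text
pics
{'clock': 0.0, 'eef_pos': array([ 0.1322, -0.5334,  0.2444]), 'eef_rot': array([[-0.2403, -0.0005, -0.9707],
       [ 0.9707,  0.0018, -0.2403],
       [ 0.0019, -1.    ,  0.0001]]), 'ft_force': array([ 0.1181,  0.0659, -0.1696]), 'width': 0.9995566218683735}
top [ 0.3455 -0.0311  1.5437] [[ 0.0201 -0.9922  0.1226]
 [-0.9998 -0.0199  0.0036]
 [-0.0012 -0.1227 -0.9924]] [[408.5213   0.     271.8024]
 [  0.     408.5213 213.0976]
 [  0.       0.       1.    ]]
collar [278.9, 196.3] 0.91 [ 0.5713 -0.0489  0.182 ]
index_mark [297.1, 204.9] 0.62 [ 0.5432 -0.1107  0.182 ]
long_line [275.1, 212.7] 0.75 [ 0.5153 -0.0372  0.182 ]
stud [287.8, 184.8] 0.63 [ 0.6049 -0.0772  0.215 ]
stud [144.2, 220.3] 0.34 [0.4776 0.3906 0.215 ]
start_button_top [268.0, 231.4] 0.42 [ 0.4508 -0.0149  0.196 ]
side [0.2472 0.907  0.8902] [[-0.956  -0.1623  0.2444]
 [-0.2929  0.5751 -0.7638]
 [-0.0165 -0.8018 -0.5974]] [[427.8691   0.     277.9407]
 [  0.     427.8691 208.7893]
 [  0.       0.       1.    ]]
collar [273.2, 193.8] 0.8 [ 0.5716 -0.0646  0.182 ]
index_mark [287.8, 184.7] 0.88 [ 0.5439 -0.122   0.182 ]
long_line [294.9, 204.6] 0.64 [ 0.4969 -0.0303  0.182 ]
stud [260.9, 176.8] 0.89 [ 0.6178 -0.0932  0.215 ]
start_button_top [308.5, 206.5] 0.62 [ 0.454  -0.0133  0.196 ]
start_button_top [178.2, 385.1] 0.41 [0.548  0.5625 0.196 ]
grinder [275.2, 243.8] 0.68 [ 0.5658 -0.0531  0.    ]
```

View images.

Run:
```python
import cv2
a=cv2.imread('pics/top1.png');b=cv2.imread('pics/side1.png')
cv2.imwrite('pics/topz1.png',cv2.resize(a[150:270,200:360],(800,600),interpolation=cv2.INTER_CUBIC))
cv2.imwrite('pics/sidez1.png',cv2.resize(b[140:260,200:360],(800,600),interpolation=cv2.INTER_CUBIC))
```

```text
(no output)
```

View pics/top1.png

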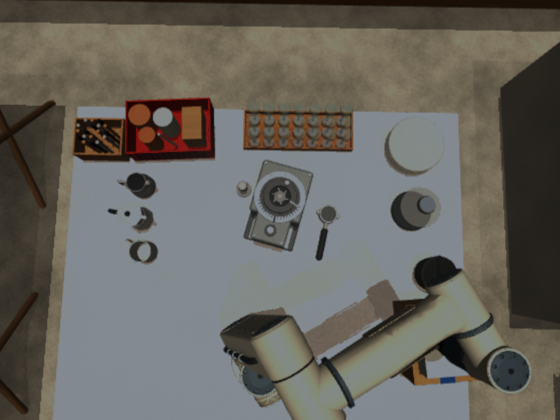

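View pics/topz1.png

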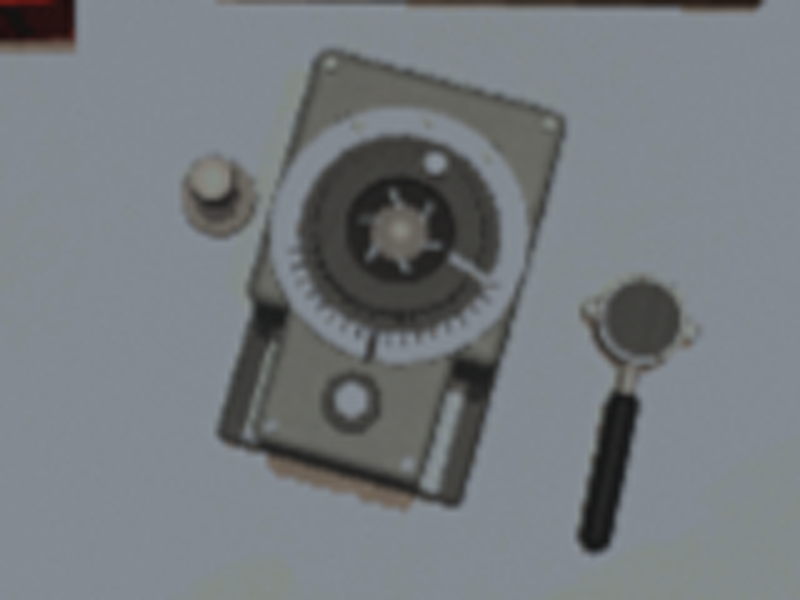

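View pics/side1.png

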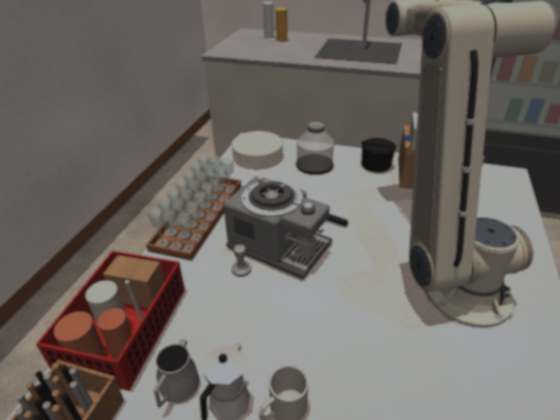

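View pics/sidez1.png

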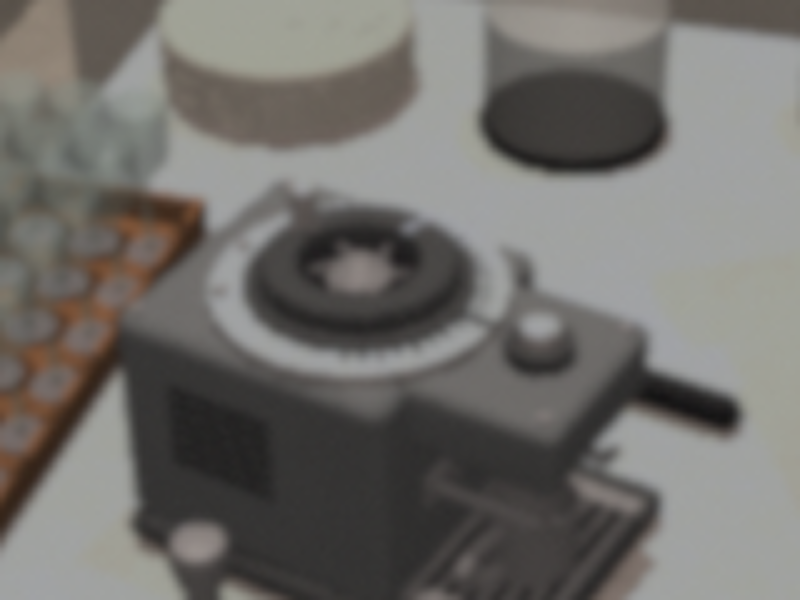

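```bash
cat > fit.py <<'E'
from h import *
from scipy.optimize import least_squares
def circ(p,box,thr,c0,R=.088,z=.182,tol=.012):
    # radial edge search in rectified plane
    g=cv2.cvtColor(p['image'],cv2.COLOR_RGB2GRAY).astype(np.float32)
    c=np.array(c0,float)
    for it in range(6):
        pts=[]
        for a in np.linspace(-np.pi,np.pi,120,endpoint=False):
            u=np.array([np.cos(a),np.sin(a)])
            rs=np.arange(R-tol,R+tol,.0004)
            px=np.array([proj(p,[*(c+r*u),z]) for r in rs],np.float32)
            v=cv2.remap(g,px[:,0:1],px[:,1:2],cv2.INTER_LINEAR)[:,0]
            d=np.convolve(v,np.r_[np.ones(6),-np.ones(6)]/6,'valid') # v later - earlier
            i=np.argmin(d)
            if d[i]<-thr: pts.append(c+ rs[i+5]*u)
        pts=np.array(pts)
        f=least_squares(lambda q:np.hypot(*(pts-q[:2]).T)-R,c,loss='soft_l1',f_scale=.002)
        c=f.x; tol=max(.006,tol*.8)
    res=np.hypot(*(pts-c).T)-R
    return c,len(pts),np.median(np.abs(res)),np.median(res)
def polar(p,c,z,r0,r1,fn,s=.00025,na=1440):
    th=np.linspace(-np.pi,np.pi,na,endpoint=False);rs=np.arange(r0,r1,s)
    m=np.array([[proj(p,[c[0]+r*np.cos(a),c[1]+r*np.sin(a),z]) for a in th] for r in rs],np.float32)
    im=cv2.remap(p['image'],m[...,0],m[...,1],cv2.INTER_CUBIC)
    return th,rs,im
E
python3 - <<'E'
from fit import *
np.set_printoptions(precision=4,suppress=True)
P={}
for n in('top','side'):
    p=shot(n);P[n]=p
    for thr in(10,20):
        print(n,circ(p,None,thr,(.571,-.055)))
c,_,_,_=circ(P['top'],None,15,(.571,-.055))
out=[]
for n,cc in(('top',c),('side',circ(P['side'],None,15,(.571,-.055))[0])):
    th,rs,im=polar(P[n],cc,.182,.056,.092,n)
    im=cv2.resize(im,(800,280))
    for k in range(-3,4): 
        x=int((k+np.pi)/(2*np.pi)*800); cv2.line(im,(x,0),(x,8),(255,0,0),1); cv2.putText(im,str(k),(x+2,10),0,.35,(255,0,0))
    out.append(im)
cv2.imwrite('pics/polar.png',np.vstack(out)[...,::-1])
for nm,z in(('dosing_cup',0),('tamper',.0),('portafilter',0),('hopper',0),('moka_pot',0),('milk_jug',0),('mug',0)):
    for n in P:
        for r in manip.landmark_of(nm,P[n])[:1]:print(n,nm,r['conf'],toz(P[n],r['pixel'],z))
E
```

```text
top (array([ 0.5712, -0.0505]), 112, np.float64(0.0011846474374305332), np.float64(-0.001182561056710149))
top (array([ 0.572 , -0.0505]), 28, np.float64(0.0010174568545349635), np.float64(-0.0007186365786810561))
side (array([ 0.5728, -0.0518]), 73, np.float64(0.0007711387708288497), np.float64(-0.00039617053012766523))
side (array([ 0.5688, -0.044 ]), 2, np.float64(4.163336342344337e-17), np.float64(-4.163336342344337e-17))
side dosing_cup 0.73 [ 0.4506 -0.0364  0.    ]
top tamper 0.67 [0.6284 0.0819 0.    ]
side tamper 0.62 [0.6282 0.0842 0.    ]
top portafilter 0.59 [ 0.5361 -0.2485  0.    ]
top hopper 0.59 [ 0.5548 -0.5538  0.    ]
side hopper 0.59 [ 0.5609 -0.5457  0.    ]
top moka_pot 0.65 [0.494  0.4593 0.    ]
side moka_pot 0.81 [0.5024 0.4624 0.    ]
top milk_jug 0.96 [0.6298 0.4615 0.    ]
side milk_jug 0.74 [0.6411 0.4564 0.    ]
top mug 0.72 [0.3878 0.4474 0.    ]
side mug 0.98 [0.3811 0.4399 0.    ]
```

View pics/polar.png

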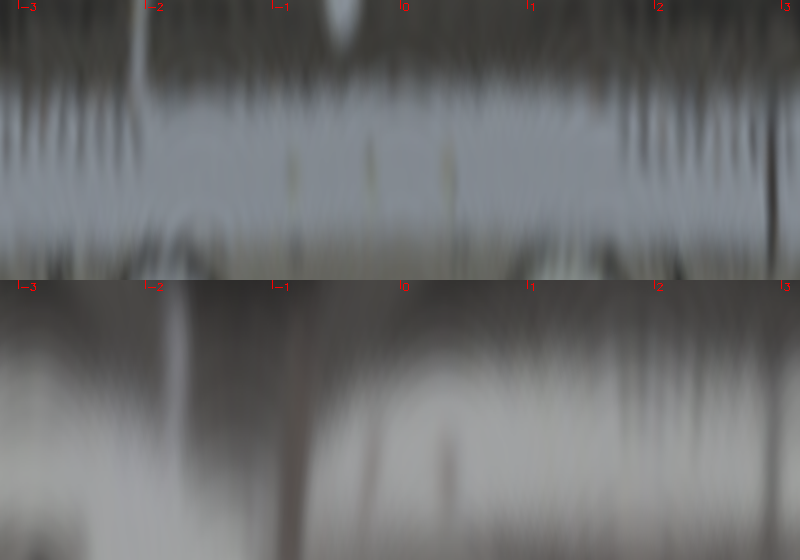

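{"api": "drive_tool", "payload": {
  "steps": [
    [0,-60,0,0,0,0,1],
    [25,-60,-43,0,-0.06,0,1],
    [51,-60,-86,0,-0.12,0,1],
    [76,-60,-129,0,-0.18,0,1],
    [102,-60,-171,0,-0.24,0,1],
    [127,-60,-214,0,-0.3,0,1],
    [152,-60,-257,0,-0.36,0,1],
    [178,-60,-300,0,-0.42,0,1]
  ],
  "squeeze": 40
}}

```text
clock: 2.5
eef_pos: [0.3816, -0.2876, 0.3055]
eef_rot: [[-0.617, 0.001, -0.787], [0.787, -0.0, -0.617], [-0.001, -1.0, -0.0]]
ft_force: [0.0, -0.9, 0.2]
width: -0.002
```

```bash
cat >> h.py <<'E'
def delta(R,p,X,yaw=None):
    R=np.array(R);t=R.T@(np.array(X)-np.array(p))*1000
    w=0
    if yaw is not None:
        y0=np.arctan2(R[1,0],R[0,0]); w=-((yaw-y0+np.pi)%(2*np.pi)-np.pi)
    return np.round(t,1),round(float(w),3)
E
python3 - <<'E'
from h import *
s=manip.sense();print(delta(s['eef_rot'],s['eef_pos'],[.6265,-.0456,.28],2.66))
E
```

```text
(array([  39.4,   25.6, -342. ]), -0.424)
```

{"api": "drive_tool", "payload": {
  "steps": [
    [5,0,-48,0,-0.06,0,1],
    [11,0,-96,0,-0.12,0,1],
    [17,0,-144,0,-0.18,0,1],
    [22,0,-192,0,-0.24,0,1],
    [28,6,-240,0,-0.3,0,1],
    [34,13,-290,0,-0.36,0,1],
    [39,20,-342,0,-0.42,0,1],
    [39,25,-342,0,-0.42,0,1]
  ]
}}

```text
clock: 3.5
eef_pos: [0.6277, -0.045, 0.2775]
eef_rot: [[-0.885, -0.003, -0.466], [0.466, 0.0, -0.885], [0.003, -1.0, 0.001]]
ft_force: [-0.4, 0.7, -0.0]
width: 0.002
```

Run:
```python
from h import *
p=shot('top','t2.png');q=shot('side','s2.png')
for n,a in(('t',p),('s',q)):
    im=a['image'][130:250,200:360,::-1]
    cv2.imwrite(f'pics/{n}z2.png',cv2.resize(im,(800,600),interpolation=cv2.INTER_CUBIC))
s=manip.sense();print(s['clock'],s['eef_pos'],s['joints'],delta(s['eef_rot'],s['eef_pos'],[.6265,-.0456,.222],2.66))
```

```text
3.6 [ 0.62616686 -0.04742641  0.27905175] [ 1.72824112e-01  4.12330573e-01  4.17050269e-01 -3.65066134e-06
 -1.57775851e+00 -6.60313069e-01] (array([ 0.5, 57.1, -1.8]), -0.006)
```

View pics/tz2.png

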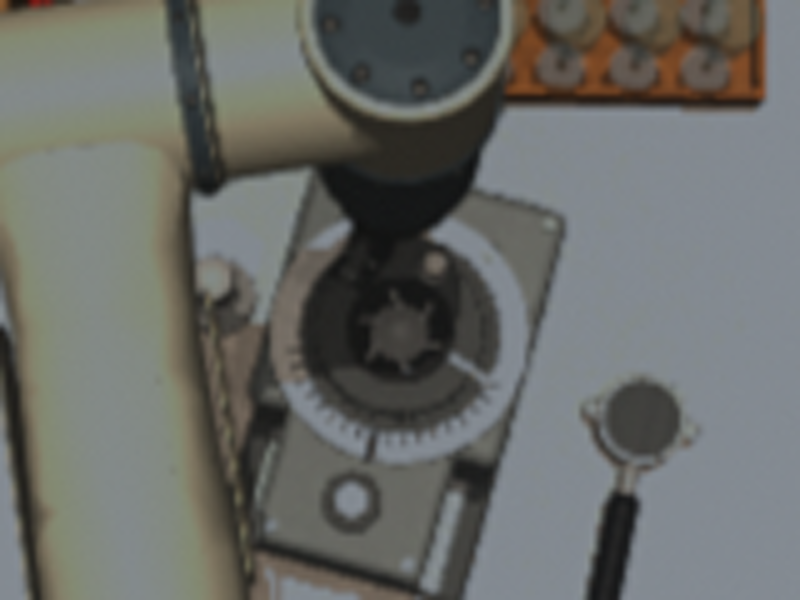

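View pics/sz2.png

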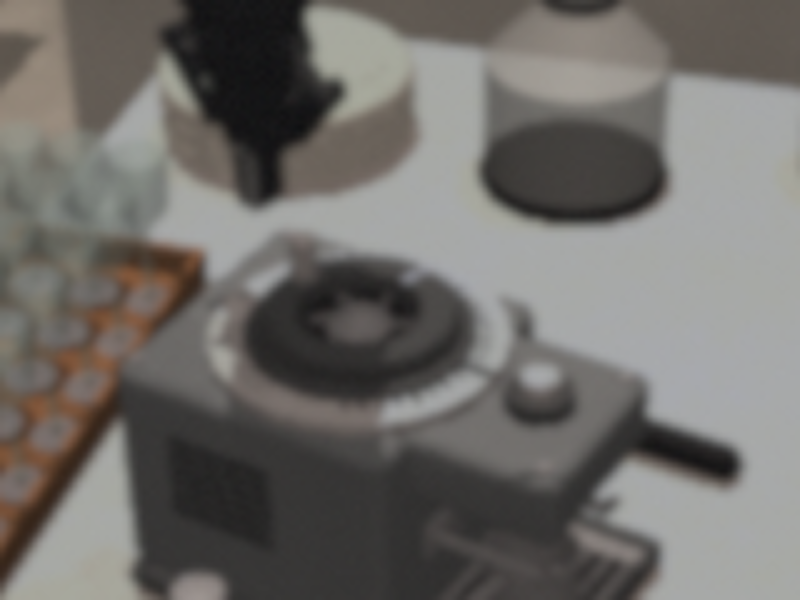

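{"api": "drive_tool", "payload": {
  "steps": [
    [0,10,-2,0,0,0,1],
    [0,20,-2,0,0,0,1],
    [0,30,-2,0,0,0,1],
    [0,40,-2,0,0,0,1],
    [0,47,-2,0,0,0,1],
    [0,52,-2,0,0,0,1],
    [0,56,-2,0,0,0,1],
    [0,56,-2,0,0,0,1]
  ]
}}

```text
clock: 4.6
eef_pos: [0.6271, -0.046, 0.2241]
eef_rot: [[-0.883, -0.0, -0.469], [0.469, -0.0, -0.883], [0.0, -1.0, 0.0]]
ft_force: [-0.2, -0.1, 0.0]
width: -0.002
```

```bash
cat > plan.py <<'E'
from h import *
import sys
C=np.array([.5718,-.051]); 
def tgt(th,d=.0185,z=.222,r=.046):
    u=np.array([np.cos(th),np.sin(th)]);t=np.array([-u[1],u[0]])
    return [*(C+r*u+d*t),z], th-np.pi/2+ -np.pi/2
def plan(ths,d=.0185,z=.222):
    s=manip.sense();print(s['clock'],s['eef_pos'],s['ft_force'])
    for th in ths:
        X,y=tgt(th,d,z);print(round(th,3),*delta(s['eef_rot'],s['eef_pos'],X,y))
E
python3 - <<'E'
from plan import *
p=shot('top','t3.png');q=shot('side','s3.png')
for n,a in(('t',p),('s',q)):
    im=a['image'][130:250,200:360,::-1]
    cv2.imwrite(f'pics/{n}z3.png',cv2.resize(im,(800,600),interpolation=cv2.INTER_CUBIC))
plan(np.linspace(-.4,-1.1,8))
E
```

```text
4.7 [ 0.62732479 -0.04602777  0.2245256 ] [ 0.22977313 -0.09598616  0.04578632]
-0.4 [2.5 2.5 8. ] -0.088
-0.5 [ 0.5  2.5 12.5] 0.012
-0.6 [-1.1  2.5 17.2] 0.112
-0.7 [-2.1  2.5 22. ] 0.212
-0.8 [-2.7  2.5 26.9] 0.312
-0.9 [-2.8  2.5 31.9] 0.412
-1.0 [-2.4  2.5 36.8] 0.512
-1.1 [-1.6  2.5 41.7] 0.612
```

View pics/sz3.png

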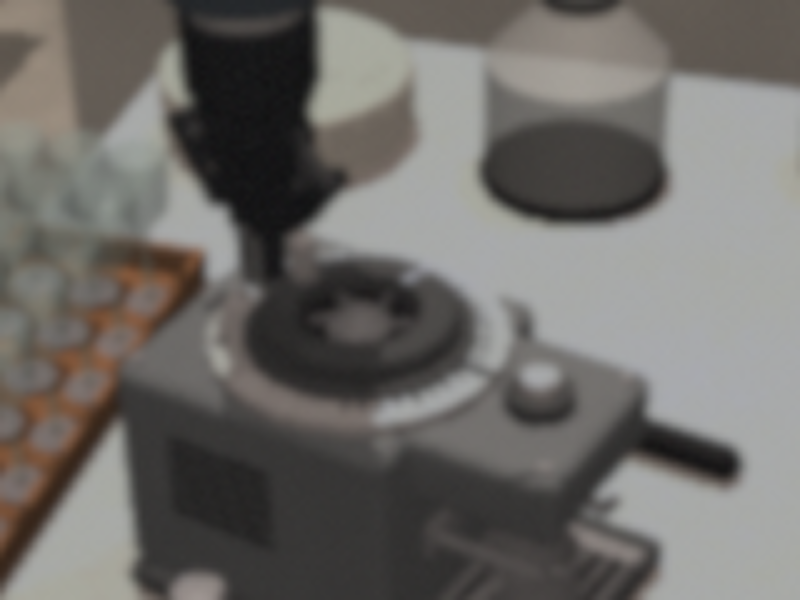

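View pics/tz3.png

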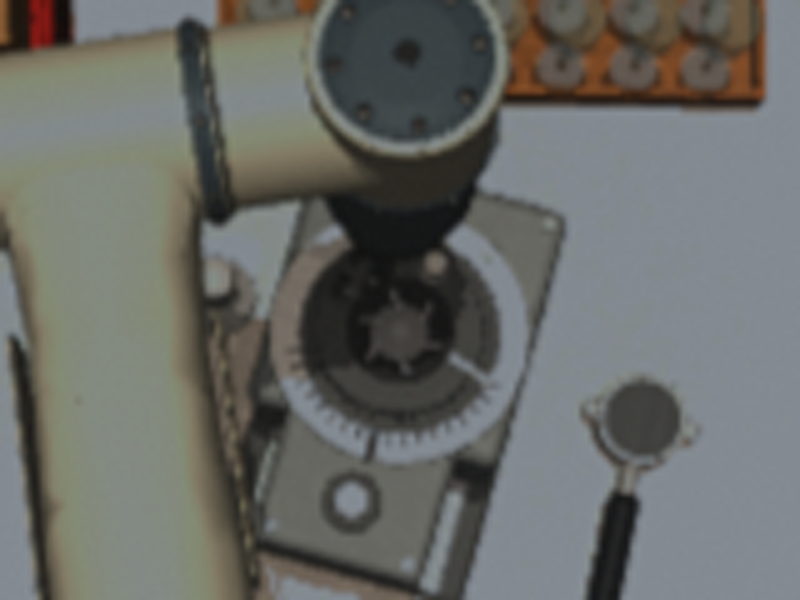

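{"api": "drive_tool", "payload": {
  "steps": [
    [2,1,4,0,-0.04,0,1],
    [2,2,8,0,-0.08,0,1],
    [1,2,11,0,-0.02,0,1],
    [0,2,14,0,0.04,0,1],
    [-1,2,17,0,0.1,0,1],
    [-2,2,20,0,0.17,0,1],
    [-2,2,22,0,0.21,0,1],
    [-2,2,22,0,0.21,0,1]
  ]
}}

```text
clock: 5.7
eef_pos: [0.6196, -0.0653, 0.2227]
eef_rot: [[-0.767, 0.003, -0.642], [0.642, 0.002, -0.767], [-0.001, -1.0, -0.003]]
ft_force: [2.7, 4.4, -0.3]
width: 0.001
```

```bash
cat > meas.py <<'E'
from plan import *
from fit import polar
def meas(tag):
    p=shot('top',f't{tag}.png')
    th,rs,im=polar(p,C,.200,.046,.054,'',s=.0005)
    g=im.astype(float).mean(2).mean(0)
    th2,_,im2=polar(p,C,.186,.061,.066,'',s=.0005)
    g2=im2.astype(float).mean(2).mean(0)
    _,_,im3=polar(p,C,.182,.077,.087,'',s=.0005); g3=-im3.astype(float).mean(2).mean(0)
    def cen(g,lo,hi,off=0):
        a=np.mod(th-lo,2*np.pi); m=a<(hi-lo); gg=g[m];aa=a[m]; o=np.argsort(aa);gg=gg[o];aa=aa[o]
        i=gg.argmax();w=slice(max(0,i-20),i+21);b=gg[w]-np.percentile(gg,50);b=np.clip(b-.4*b.max(),0,None)
        return (aa[w]*b).sum()/b.sum()+lo, gg.max()-np.median(gg)
    print('rim mark',cen(g,-3.7,-1.8)); print('flange mark',cen(g2,-3.7,-1.8)); print('line',cen(g3,-3.6,-3.1))
    im=p['image'][130:250,200:360,::-1]
    cv2.imwrite(f'pics/tz{tag}.png',cv2.resize(im,(800,600),interpolation=cv2.INTER_CUBIC))
E
python3 - <<'E'
from meas import *
meas(4)
plan(np.linspace(-.7,-1.4,8))
E
```

```text
rim mark (np.float64(-2.2372273969724685), np.float64(51.12499999999997))
flange mark (np.float64(-2.2342189328690565), np.float64(52.12121212121212))
line (np.float64(-3.365769442019636), np.float64(76.30000000000001))
5.75 [ 0.61953397 -0.06544098  0.22268454] [ 3.21089686  3.05006948 -0.55356388]
-0.7 [-0.2  0.7  1.2] 0.003
-0.8 [-1.8  0.7  5.9] 0.103
-0.9 [-2.9  0.7 10.7] 0.203
-1.0 [-3.5  0.6 15.6] 0.303
-1.1 [-3.7  0.6 20.6] 0.403
-1.2 [-3.3  0.6 25.5] 0.503
-1.3 [-2.5  0.6 30.4] 0.603
-1.4 [-1.2  0.6 35.2] 0.703
```

View pics/tz4.png

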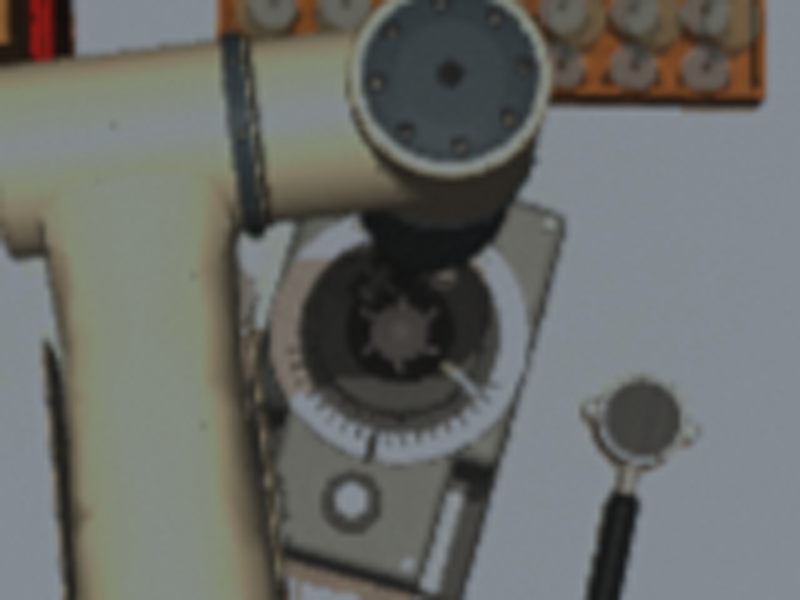

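{"api": "drive_tool", "payload": {
  "steps": [
    [-1,0,5,0,0.08,0,1],
    [-2,0,8,0,0.15,0,1],
    [-3,0,12,0,0.23,0,1],
    [-3.5,0,16,0,0.3,0,1],
    [-3.7,0,20,0,0.38,0,1],
    [-3.5,0,23,0,0.45,0,1],
    [-3.2,0,26,0,0.52,0,1],
    [-3.2,0,26,0,0.52,0,1]
  ]
}}

```text
clock: 6.75
eef_pos: [0.605, -0.0881, 0.2227]
eef_rot: [[-0.347, 0.002, -0.938], [0.938, 0.0, -0.347], [-0.0, -1.0, -0.002]]
ft_force: [3.7, 4.0, -0.5]
width: -0.006
```

Run:
```python
from meas import *
meas(5)
plan(np.linspace(-1.2,-1.8,7))
```

```text
rim mark (np.float64(-2.7978158586369277), np.float64(73.52083333333331))
flange mark (np.float64(-2.7938845818613394), np.float64(58.69696969696969))
line (np.float64(-3.365750451906121), np.float64(76.38333333333337))
6.8 [ 0.60499076 -0.08807146  0.22269116] [2.82071192 3.69183729 1.31777818]
-1.2 [ 0.6  0.7 -1. ] -0.016
-1.3 [-1.1  0.7  3.7] 0.084
-1.4 [-2.3  0.7  8.5] 0.184
-1.5 [-3.   0.7 13.4] 0.284
-1.6 [-3.3  0.7 18.3] 0.384
-1.7 [-3.   0.7 23.3] 0.484
-1.8 [-2.3  0.6 28.2] 0.584
```

View pics/tz5.png

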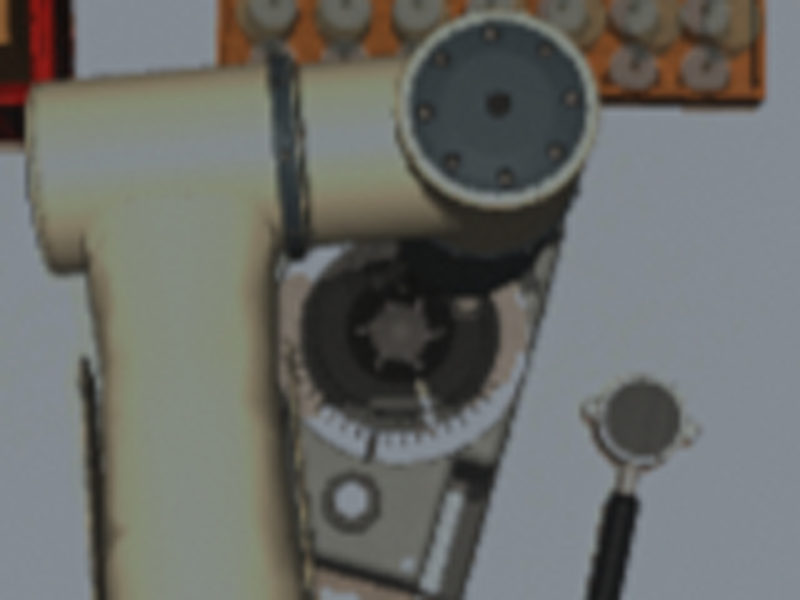

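{"api": "drive_tool", "payload": {
  "steps": [
    [-0.5,0,3,0,0.06,0,1],
    [-1.2,0,6,0,0.12,0,1],
    [-2,0,9,0,0.18,0,1],
    [-2.6,0,12,0,0.25,0,1],
    [-3,0,14.5,0,0.3,0,1],
    [-3.2,0,17,0,0.35,0,1],
    [-3.2,0,19,0,0.4,0,1],
    [-3.2,0,19,0,0.4,0,1]
  ]
}}

```text
clock: 7.8
eef_pos: [0.5882, -0.098, 0.2227]
eef_rot: [[0.046, 0.001, -0.999], [0.999, -0.0, 0.046], [-0.0, -1.0, -0.001]]
ft_force: [4.6, 1.3, 0.5]
width: 0.006
```

Run:
```python
from meas import *
meas(6)
plan(np.linspace(-1.5,-1.9,9))
```

```text
rim mark (np.float64(-3.1970895707703813), np.float64(62.39583333333336))
flange mark (np.float64(-3.1886735106196515), np.float64(65.39393939393938))
line (np.float64(-3.3659094589299965), np.float64(76.19999999999999))
7.85 [ 0.5882112  -0.09803801  0.22269264] [4.34558586 2.06328581 0.67799834]
-1.5 [ 2.7  0.7 -5.2] -0.116
-1.55 [ 1.6  0.7 -3. ] -0.066
-1.6 [ 0.6  0.7 -0.7] -0.016
-1.65 [-0.4  0.7  1.6] 0.034
-1.7 [-1.1  0.7  3.9] 0.084
-1.75 [-1.8  0.7  6.3] 0.134
-1.8 [-2.4  0.7  8.7] 0.184
-1.85 [-2.8  0.7 11.2] 0.234
-1.9 [-3.1  0.7 13.7] 0.284
```

View pics/tz6.png

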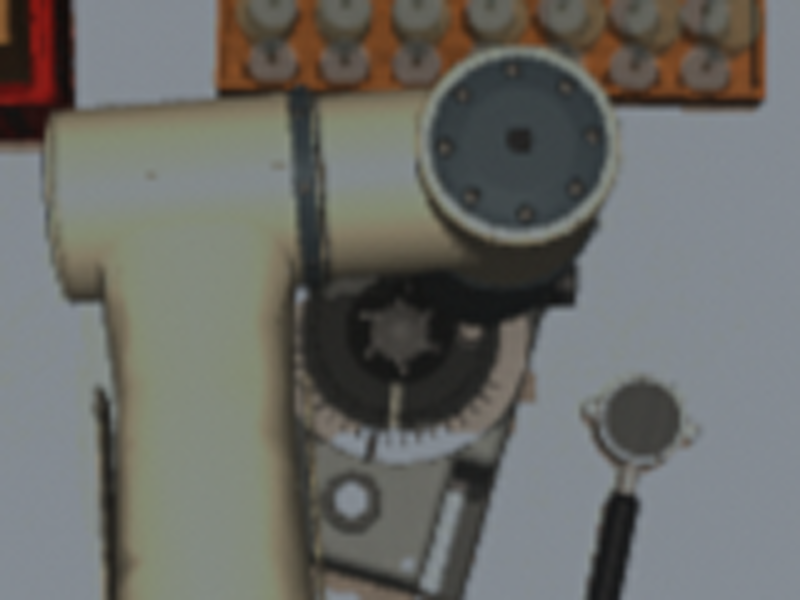

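{"api": "drive_tool", "payload": {
  "steps": [
    [-0.3,0,1,0,0.02,0,1],
    [-0.6,0,2,0,0.04,0,1],
    [-0.9,0,3,0,0.06,0,1],
    [-1.2,0,4,0,0.08,0,1],
    [-1.5,0,5,0,0.1,0,1],
    [-1.7,0,6,0,0.13,0,1],
    [-1.7,0,6,0,0.13,0,1],
    [-1.7,0,6,0,0.13,0,1]
  ]
}}

```text
clock: 8.85
eef_pos: [0.5819, -0.0997, 0.2227]
eef_rot: [[0.175, 0.001, -0.985], [0.985, -0.001, 0.175], [-0.001, -1.0, -0.001]]
ft_force: [4.5, -0.0, 1.5]
width: -0.001
```

Run:
```python
from meas import *
meas(7)
plan(np.linspace(-1.7,-1.85,7))
```

```text
rim mark (np.float64(-3.322942452879584), np.float64(57.979166666666636))
flange mark (np.float64(-3.3243827566709996), np.float64(59.18181818181819))
line (np.float64(-3.3657162544551626), np.float64(70.54999999999997))
8.9 [ 0.5818833  -0.09969313  0.22265135] [4.38101351 0.21006035 1.34692677]
-1.7 [ 1.1  0.7 -2.2] -0.047
-1.725 [ 0.6  0.7 -1. ] -0.022
-1.75 [0.1 0.7 0.1] 0.003
-1.775 [-0.3  0.7  1.3] 0.028
-1.8 [-0.7  0.6  2.4] 0.053
-1.825 [-1.1  0.6  3.6] 0.078
-1.85 [-1.5  0.6  4.8] 0.103
```

View pics/tz7.png

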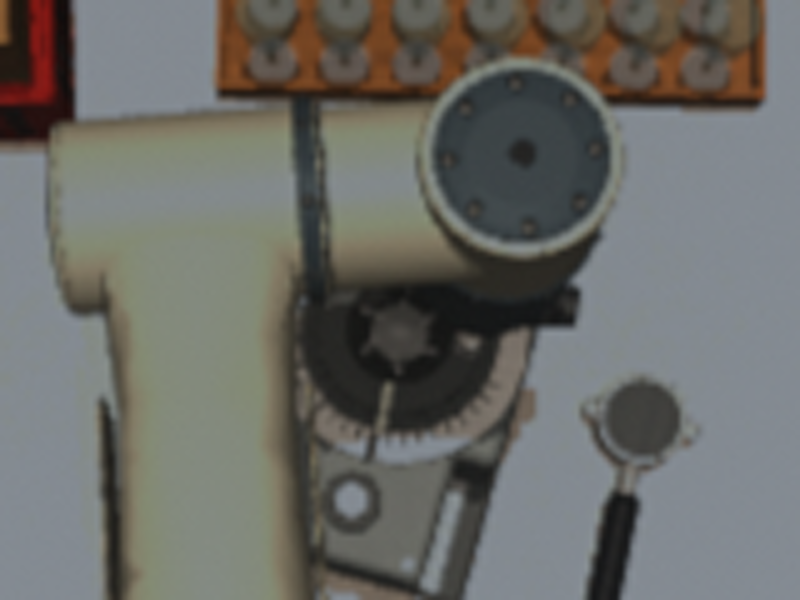

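{"api": "drive_tool", "payload": {
  "steps": [
    [-0.2,0,0.5,0,0.01,0,1],
    [-0.4,0,1,0,0.02,0,1],
    [-0.5,0,1.5,0,0.03,0,1],
    [-0.6,0,1.9,0,0.042,0,1],
    [-0.6,0,1.9,0,0.042,0,1],
    [-0.6,0,1.9,0,0.042,0,1],
    [-0.6,0,1.9,0,0.042,0,1],
    [-0.6,0,1.9,0,0.042,0,1]
  ]
}}

```text
clock: 9.9
eef_pos: [0.5796, -0.0999, 0.2225]
eef_rot: [[0.217, 0.0, -0.976], [0.976, -0.0, 0.217], [-0.0, -1.0, -0.0]]
ft_force: [4.1, -3.1, 3.5]
width: 0.004
```

Run:
```python
from meas import *
meas(8)
plan([-1.79])
```

```text
rim mark (np.float64(-3.3713105780635515), np.float64(62.6875))
flange mark (np.float64(-3.37595150121842), np.float64(59.75757575757576))
line (np.float64(-3.366238938748864), np.float64(69.44999999999999))
9.95 [ 0.5795929  -0.09986761  0.2224462 ] [ 5.20951771 -2.89996776  2.27065545]
-1.79 [ 0.   0.4 -0.3] 0.0
```

View pics/tz8.png

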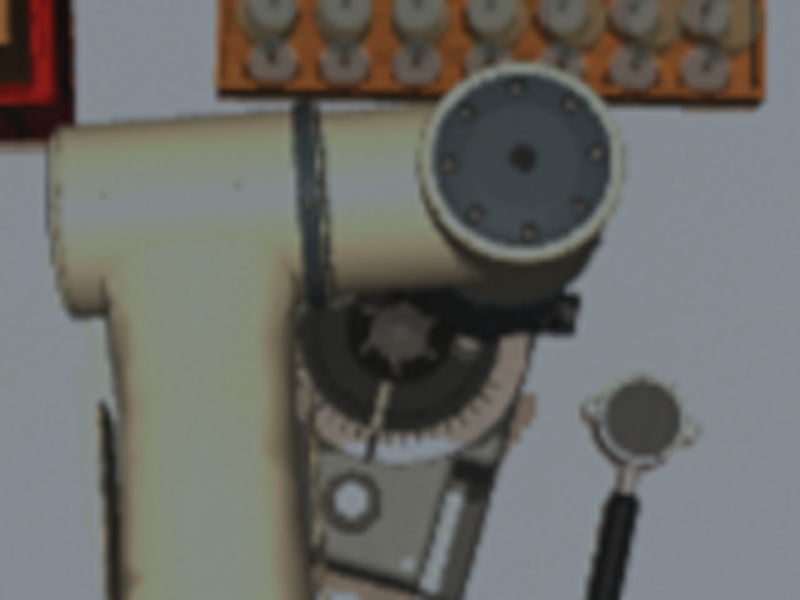

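{"api": "drive_tool", "payload": {
  "steps": [
    [0,0,-2,0,0,0,1],
    [0,0,-5,0,0,0,1],
    [0,0,-10,0,0,0,1],
    [0,-10,-10,0,0,0,1],
    [0,-25,-10,0,0,0,1],
    [0,-45,-10,0,0,0,1],
    [0,-65,-10,0,0,0,1],
    [0,-65,-10,0,0,0,1]
  ]
}}

```text
clock: 10.95
eef_pos: [0.5902, -0.1019, 0.2903]
eef_rot: [[0.217, 0.005, -0.976], [0.976, -0.0, 0.217], [0.001, -1.0, -0.005]]
ft_force: [0.4, -0.3, -1.7]
width: 0.001
```

Run:
```python
from meas import *
meas(9)
p=shot('side','s9.png')
cv2.imwrite('pics/sz9.png',cv2.resize(p['image'][140:260,200:360,::-1],(800,600),interpolation=cv2.INTER_CUBIC))
q=shot('top')
for n,a in(('top',q),('side',p)):
    for nm,z in (('start_button_top',.196),('index_mark',.182),('long_line',.182)):
        for r in manip.landmark_of(nm,a)[:1]:print(n,nm,r['conf'],r['pixel'],toz(a,r['pixel'],z))
s=manip.sense();print(s['clock'],s['eef_pos'],s['ft_force'])
```

```text
rim mark (np.float64(-3.370936484011137), np.float64(62.47916666666667))
flange mark (np.float64(-3.375486868815047), np.float64(60.24242424242425))
line (np.float64(-3.36593802535568), np.float64(74.16666666666669))
top start_button_top 0.49 [268.1, 228.2] [ 0.46140437 -0.01496088  0.196     ]
top index_mark 0.97 [274.1, 210.6] [ 0.52233463 -0.03369462  0.182     ]
top long_line 0.45 [145.8, 254.2] [0.36794878 0.38914544 0.182     ]
side start_button_top 0.54 [309.4, 204.5] [ 0.45378284 -0.02297781  0.196     ]
side index_mark 0.78 [290.1, 201.4] [ 0.5140346 -0.0414147  0.182    ]
side long_line 0.76 [295.2, 201.6] [ 0.49987626 -0.04439073  0.182     ]
11.4 [ 0.58923431 -0.10176604  0.28690589] [ 1.10559518  0.20170314 -0.29257182]
```

View pics/tz9.png

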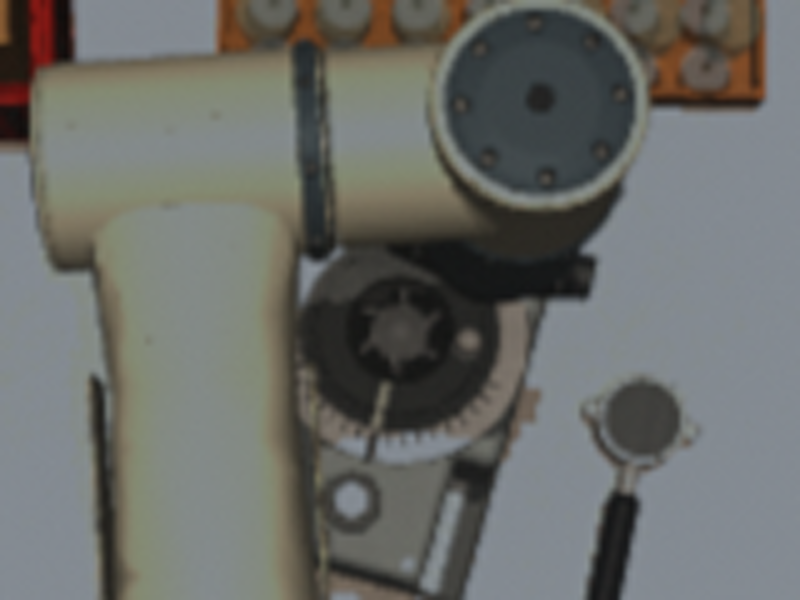

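View pics/sz9.png

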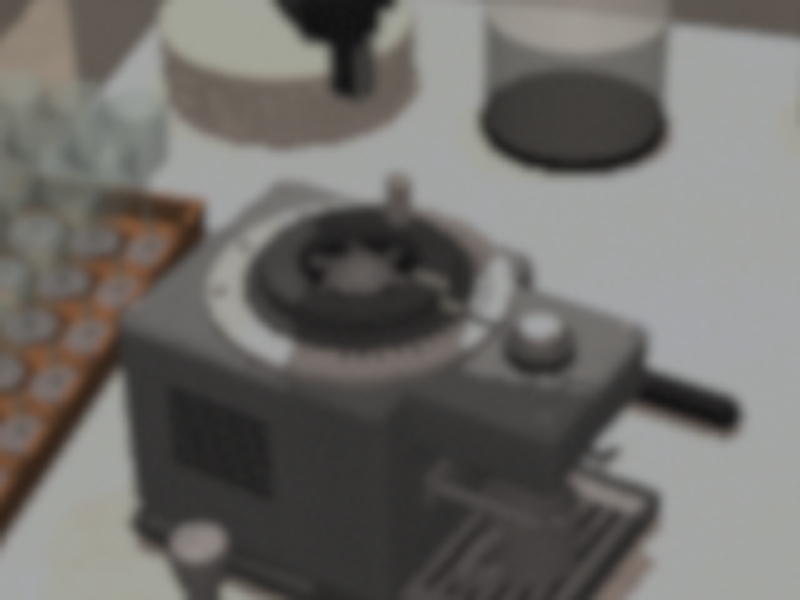

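Run:
```python
from meas import *
a=shot('top');b=shot('side')
B1=toz(a,(270,230),.196);B2=toz(b,(307.2,205.2),.196);print(B1,B2)
for B in(B1,B2):print(np.hypot(*(B[:2]-C)),np.arctan2(*(B[:2]-C)[::-1]))
s=manip.sense();print(s['clock'],s['eef_pos']);B=(B1+B2)/2;print(B)
print(delta(s['eef_rot'],s['eef_pos'],[B[0],B[1],.25]))
```

```text
[ 0.45556075 -0.02137027  0.196     ] [ 0.45880955 -0.0181794   0.196     ]
0.11995617484756887 2.8920047389898698
0.11766066745674042 2.8588996250220626
11.5 [ 0.589321   -0.10176221  0.28710675]
[ 0.45718515 -0.01977484  0.196     ]
(array([ 51.3,  37.1, 146.8]), 0.0)
```

{"api": "drive_tool", "payload": {
  "steps": [
    [9,0,25,0,0,0,1],
    [18,0,50,0,0,0,1],
    [27,0,75,0,0,0,1],
    [36,0,100,0,0,0,1],
    [45,5,125,0,0,0,1],
    [51,20,147,0,0,0,1],
    [51,37,147,0,0,0,1],
    [51,50,147,0,0,0,1]
  ]
}}

```text
clock: 12.5
eef_pos: [0.4567, -0.0199, 0.2368]
eef_rot: [[0.217, 0.0, -0.976], [0.976, 0.0, 0.217], [0.0, -1.0, -0.0]]
ft_force: [-0.7, -0.1, 0.5]
width: -0.007
```

Run:
```python
from meas import *
p=shot('side')
cv2.imwrite('pics/sz10.png',cv2.resize(p['image'][140:260,200:360,::-1],(800,600),interpolation=cv2.INTER_CUBIC))
s=manip.sense();print(s['clock'],s['eef_pos'],s['ft_force'],delta(s['eef_rot'],s['eef_pos'],[.4575,-.0195,.215]))
```

```text
12.55 [ 0.45605118 -0.0199312   0.2349811 ] [-0.6848503   0.77145527 -2.27813961] (array([ 0.7, 20. , -1.4]), 0.0)
```

View pics/sz10.png

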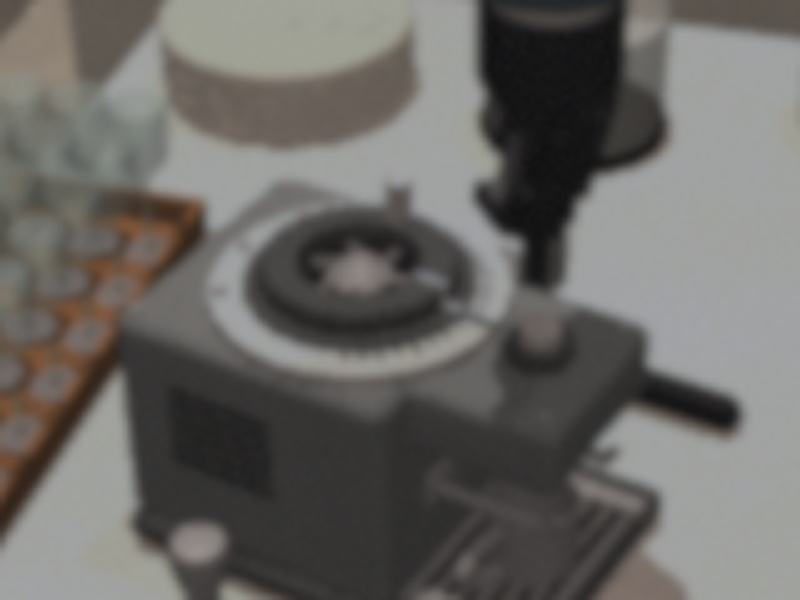

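{"api": "drive_tool", "payload": {
  "steps": [
    [0,6,-1,0,0,0,1],
    [0,12,-1,0,0,0,1],
    [0,18,-1,0,0,0,1],
    [0,22,-1,0,0,0,1],
    [0,24,-1,0,0,0,1],
    [0,26,-1,0,0,0,1],
    [0,28,-1,0,0,0,1],
    [0,28,-1,0,0,0,1]
  ]
}}

```text
clock: 13.55
eef_pos: [0.458, -0.0202, 0.2095]
eef_rot: [[0.217, 0.0, -0.976], [0.976, -0.0, 0.217], [0.0, -1.0, -0.0]]
ft_force: [-1.2, 0.7, 1.9]
width: 0.002
```

{"api": "drive_tool", "payload": {
  "steps": [
    [0,1,0,0,0,0,1],
    [0,2,0,0,0,0,1],
    [0,3,0,0,0,0,1],
    [0,4,0,0,0,0,1],
    [0,5,0,0,0,0,1],
    [0,5.5,0,0,0,0,1],
    [0,6,0,0,0,0,1],
    [0,6,0,0,0,0,1]
  ]
}}

```text
clock: 14.55
eef_pos: [0.4581, -0.0202, 0.204]
eef_rot: [[0.217, 0.001, -0.976], [0.976, -0.0, 0.217], [0.0, -1.0, -0.001]]
ft_force: [-3.5, 0.4, 9.0]
width: 0.003
```

{"api": "drive_tool", "payload": {
  "steps": [
    [0,0.5,0,0,0,0,1],
    [0,1,0,0,0,0,1],
    [0,1,0,0,0,0,1],
    [0,1,0,0,0,0,1],
    [0,1,0,0,0,0,1],
    [0,1,0,0,0,0,1],
    [0,1,0,0,0,0,1],
    [0,1,0,0,0,0,1]
  ]
}}

```text
clock: 15.55
eef_pos: [0.4581, -0.0203, 0.2039]
eef_rot: [[0.217, 0.002, -0.976], [0.976, -0.0, 0.217], [0.0, -1.0, -0.002]]
ft_force: [-5.0, 1.7, 13.1]
width: 0.003
```

{"api": "drive_tool", "payload": {
  "steps": [
    [0,-2,0,0,0,0,1],
    [0,-6,0,0,0,0,1],
    [0,-12,0,0,0,0,1],
    [0,-25,0,0,0,0,1],
    [0,-45,0,0,0,0,1],
    [0,-65,0,0,0,0,1],
    [0,-85,0,0,0,0,1],
    [0,-85,0,0,0,0,1]
  ]
}}

```text
clock: 16.55
eef_pos: [0.4587, -0.0202, 0.289]
eef_rot: [[0.218, 0.003, -0.976], [0.976, 0.001, 0.218], [0.001, -1.0, -0.003]]
ft_force: [0.8, -0.1, -0.3]
width: -0.003
```

Run:
```python
from meas import *
meas(11)
p=shot('side','s11.png')
cv2.imwrite('pics/sz11.png',cv2.resize(p['image'][140:260,200:360,::-1],(800,600),interpolation=cv2.INTER_CUBIC))
s=manip.sense();print(s['clock'],s['eef_pos'],s['ft_force'])
```

```text
rim mark (np.float64(-2.4711994825024246), np.float64(57.14583333333334))
flange mark (np.float64(-2.6123278371300205), np.float64(65.27272727272725))
line (np.float64(-3.1616521699446025), np.float64(6.200000000000031))
16.65 [ 0.45773858 -0.02010094  0.28691253] [ 0.5730653   0.04128237 -0.59344891]
```

View pics/tz11.png

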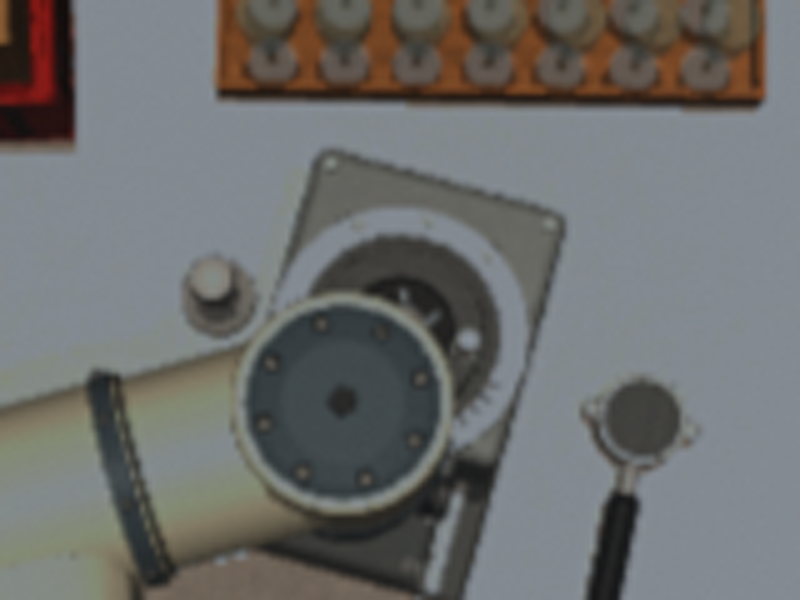

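View pics/sz11.png

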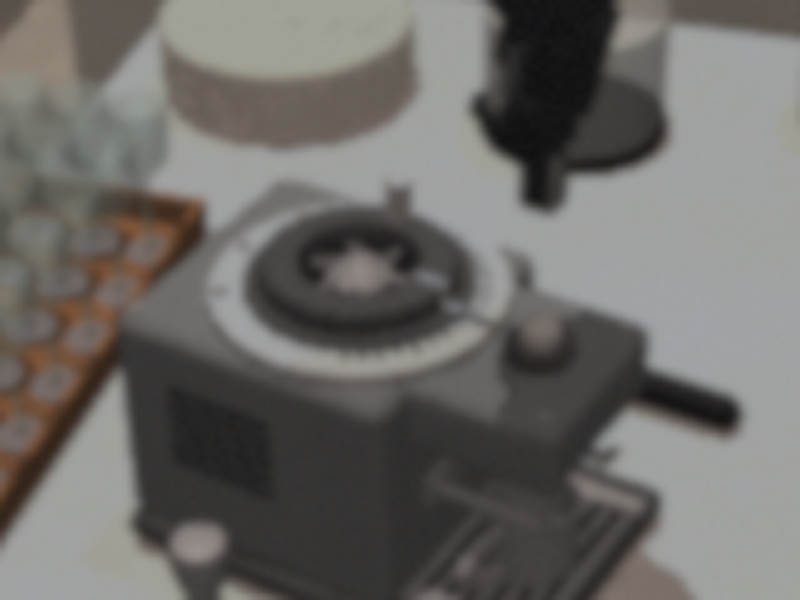

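{"api": "drive_tool", "payload": {
  "steps": [
    [0,0,20,0,0,0,1],
    [0,0,40,0,0,0,1],
    [-20,0,60,0,0,0,1],
    [-40,0,80,0,0,0,1],
    [-60,0,90,0,0,0,1],
    [-80,0,100,0,0,0,1],
    [-90,0,110,0,0,0,1],
    [-90,0,110,0,0,0,1]
  ]
}}

```text
clock: 17.65
eef_pos: [0.3306, -0.0845, 0.2872]
eef_rot: [[0.219, 0.0, -0.976], [0.976, 0.0, 0.219], [0.0, -1.0, -0.0]]
ft_force: [-0.3, -0.5, -0.3]
width: -0.002
```

Run:
```python
from meas import *
meas(12)
s=manip.sense();print(s['clock'],s['eef_pos'],s['ft_force'])
```

```text
rim mark (np.float64(-3.367482526100724), np.float64(54.708333333333314))
flange mark (np.float64(-3.3760772738099254), np.float64(52.81818181818181))
line (np.float64(-3.365996018396961), np.float64(75.39999999999996))
17.7 [ 0.33100739 -0.08423836  0.28720547] [0.05844569 0.98128169 0.47140276]
```

View pics/tz12.png

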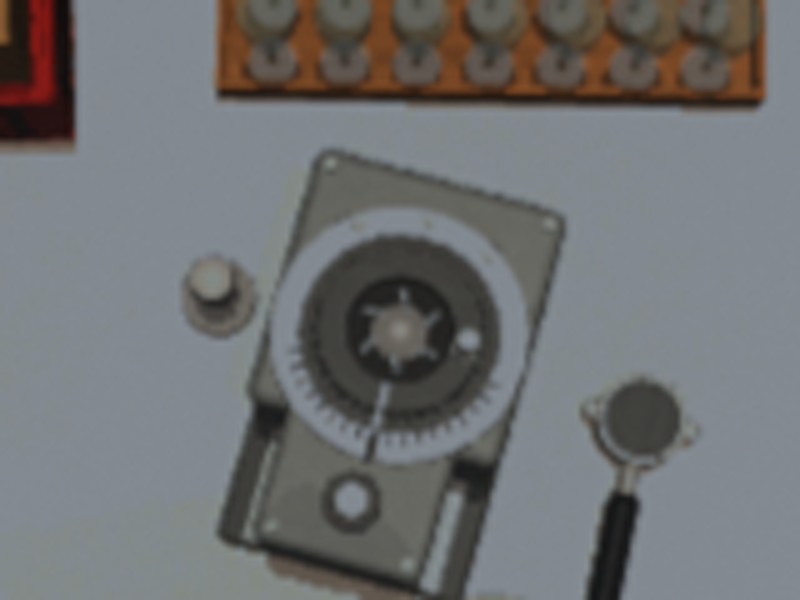

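The clear top view shows the white mark meeting the long line at about (372,440), the button up at (352,502), and the robot clear of everything. I'm handing the job in.

```bash
python3 -c "
from rig import manip
print(manip.sign_off())"
```

```text
the job is handed in; nothing more can be done
None
```

The collar now stands on its long line, and the start button was pressed fully down and released. I handed the job in at about 17.7 s.

- **Collar:** I pushed the stud about 1.31 rad clockwise with the shut fingertips. Force readings taken after each push were about 4–6 N, well under the 30 N limit. My last measurement from the top camera put the mark within about 0.01 rad (0.7 mm) of the line, and it was the same before and after the button press.
- **Button:** At the bottom of the press the fingertip was about 190 mm above the table, the button's fully-down height. The force there was 9–13 N, and pressing further did not move it. In the last side and top pictures the button looks up again; I did not measure its height.
- **Surroundings:** The tamper and portafilter look unmoved in the pictures. I did not measure the other items again, but the path kept clear of them. The arm finished well away, touching nothing.

**Checks that disagreed:**
- The landmark network put the long line somewhere wrong in one top picture and was up to about 15 mm off in others. I used my own fit of the ring and marks instead.
- One mark measurement was invalid because the arm covered the collar, so I moved the arm aside and repeated it.

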